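# Refit the shaker's dial knob and hold it at the third notch

### The arm

A 6-joint arm with a two-finger parallel gripper is mounted at the origin on the work surface; the furniture and walls round the work are solid. World frame = base frame: x ahead of the robot, y to its left, z up, the work surface at z = 0. Lengths are in m, angles in rad, forces in N, time in s.
With the tool pointing down it reaches from about 0.35 to 0.775 m from the base axis. Payload 5.5 kg.
Tool frame: the origin (TCP) lies at the very end of the fingers, on their centre line; the grasp point (between the pads) lies 19 mm behind it; z points along the fingers, y is the line along which they close (so a half turn about z gives the same grasp; the last joint's range is limited). The gripper opens to 85 mm and grips with 20 to 120 N. Pads are 22 mm wide; open, the fingers measure 114 mm over their backs; the gripper's body (76 mm by 85 mm) begins 54 mm behind the grasp point. The pads swing forward as they close: fully open they stand 13 mm farther back than shut.
Start: joints at [-1.432, 0.313, 0.046, 1.304, 0, 1.431], TCP at [0.158, -0.553, 0.231] pointing down, gripper open.
Joint ranges: [-2.76, 2.76], [-0.86, 1.69], [-1.03, 1.26], [-2.2, 2.34], [-1.47, 1.5], [-3.14, 3.14]. Speed limits (rad/s): [2.57, 2.57, 3.14, 3.14, 3.14, 3.14].

### API

Orientations are given as a unit quaternion [w, x, y, z].
In Python, from workcell import get_state, read_camera, hand_in gives the robot as it stands.
- The arm moves only by the tool send_rows, never from a script. Its argument "increments" is a list of rows, each an object of numbers: "dx", "dy", "dz": the shift along the world's x, y, z in units of 25 mm (1.0 is 25 mm); "roll": the turn about the world's z in units of 8 degrees (1.0 is 8 degrees); "claw": the opening, from -1 (shut) to 1 (fully open). In form: [{"dx": .., "dy": .., "dz": .., "roll": .., "claw": ..}, ...]. A call has exactly 5 rows; each row is the pose to reach, as a shift and turn from the pose commanded when the call began; what a row does not reach only later rows make up. A row lasts 1/8 s, in which the tool goes at most 62.5 mm and 10.7 degrees, less where a joint would pass 70% of its speed; a pose out of reach is approached as far as the arm can. A call with a gripper value outside its range is refused whole. The fingers move at their own pace and stop on an object; "grip_force" is the grip in N (left out, the last holds). Time passes only in rows, so rows that repeat a pose let the fingers close, or fill a call up. It gives the time, the measured TCP pose, the force, the opening and the grip force at its end, in the units of the state.
- get_state(): the state, without advancing time (a new reading comes with each control period).
- read_camera(name): name is "scene" or "top" or "wrist"; returns a dict with "image" (384x512x3 uint8, blue, green, red), "fx", "fy", "cx", "cy" (pixels), "dist_coeffs" ([k1, k2, p1, p2, k3] as OpenCV has them; the pictures are not rectified), "world_to_cam" (4x4, takes a point from world to camera coordinates). Camera axes: x right, y up, looking along -z (the intrinsics and any distortion apply to the point x, -y, -z); pixel columns grow to the right and rows downward; lengths in m; the calibration is good to about 2 mm. A picture is of the moment at which its call begins. There is no depth.
- hand_in(): hands the job in; it is judged then, once.
The state is a dict: "clock": time; "joint_pos": joint angles; "qvel": joint speeds; "tau": joint torques, N m; "tcp_pos": TCP position; "orientation": TCP orientation; "wrist_force": force on the tool from outside, world axes, zero at the start; "ft_torque": the same for the moment, N m; "finger_gap": finger opening in m; "grip_force": force on a finger pad.
Only numpy, scipy, OpenCV 4.12 (cv2) and the standard library are available. Lean on these libraries where they do the work, as an engineer would, in place of code of your own. Each camera call takes 0.05 s, during which the arm holds its last target. There are 200 camera calls.

### The job

The knob has come off the spring-return dial of the white mould shaker. Fit it back over the square spindle, right down onto the collar, with its pointer facing the start dot on the panel, then turn it clockwise past the first two notches to the third and hold it there against the spring. Finish while still gripping the knob at the third notch, and leave the other things on the worktop where they stand.

Things in the scene. Friction and masses are not known exactly. Their poses are not given: they have to be found in the camera images.
- dial_knob: Loose black knob, upright on the worktop. Origin: centre of its underside, z up. Round skirt 56 mm across, 24 mm high, with a square bore 22 x 22 mm (sides parallel to x and y), open below, 24 mm deep. On it a grip bar from z = 24 to 52 mm, 50 mm long along x, 20 mm wide along y (grip it across y). White pointer line at the bar's +x end. About 80 g.
- knob_pointer (a point): The pointer on the knob: +x end of the grip bar, 25 mm from the knob's axis and 45 mm above its underside; same axes as the knob.
- spindle_top (a point): Centre of the top of the upright steel spindle, 84 mm above the worktop, 20 mm above the collar. 20 x 20 mm square, last 3 mm tapered. z up; x (parallel to sides) turns with the spindle, points at the start dot when at rest, and is where the fitted knob's pointer must face. The knob fits 1 mm loose all round and turns about 0.1 rad on it before it drives it.
- spindle_collar (a point): Centre of the upper face of the 30 mm round collar at the foot of the spindle, 64 mm above the worktop, on the spindle's axis; same axes as spindle_top. The fitted knob's underside rests on it. The collar turns with the spindle.
- spindle (a joint): Spindle angle, rad, growing clockwise from above: 0 at the start dot, soft notches at 0.4, 0.8, 1.2, each with a white tick on the panel (32 to 44 mm from the axis, the third the thickest); stop at 1.5. A spring always turns it back to 0 over the notches when let go: 0.04 N m at 0, 0.10 N m at 1.2, the notches add or take up to 0.035 N m.
- shaker: Fixed white mould shaker. Origin on the worktop under the spindle's axis, z up. Control box with dark panel 60 mm high, x -70 to 60 mm, y -50 to 50 mm; beyond it to y = 240 mm the vibrating plate with a dark chocolate slab on it, 70 mm high. The start dot lies 0.6 rad from its +x towards its +y; the three ticks follow clockwise.
- ribbon_roll: Bystander: roll of golden ribbon lying flat, 64 x 67 x 20 mm, origin at its underside.
- jar: Bystander: glass jar with a golden lid, 57 mm across, 80 mm high, origin at its underside.
- stamp: Bystander: wooden hand stamp, 30 x 46 x 60 mm, origin at its underside.
- choc_bar: Bystander: wrapped bar of chocolate lying flat, 62 x 164 x 12 mm, origin at its underside.

How it is judged:
By the outcome, as a careful person would: the job done as asked, in the order asked, and still so for the second after the job is handed in, while the arm keeps its last pose, push and grip.
It also fails if it takes over 50 s, if anything falls off the work surface, if the arm or the gripper's body presses on something with over 40 N, if the wrist force passes 120 N, or if a joint passes its speed limit or range.

## Working session

There is one attempt and no reset: what is moved stays moved. The work goes in short steps, Python scripts to look and compute and a tool call to move; the robot and the scene stay as the last step left them, time stands still between calls to the robot, and variables do not carry over. Pictures are saved under pics/ and viewed, at most 10 in all, crops included, and the job is handed in when it is done.

Besides the shell and the picture viewer there is one more tool, called after "Emit:" by a JSON object that holds its "op" and its "data", one argument or row to a line. send_rows: Moves the arm, as the interface text tells. Its arguments: {"type":"object","properties":{"increments":{"type":"array","items":{"type":"object","properties":{"dx":{"type":"number"},"dy":{"type":"number"},"dz":{"type":"number"},"roll":{"type":"number"},"claw":{"type":"number"}}}},"grip_force":{"type":"number"}},"required":["increments"]}

```bash
mkdir -p pics; ls; cat > h.py <<'E'
import numpy as np, cv2, pickle
from workcell import get_state, read_camera, hand_in
def snap(n,f):
    c=read_camera(n); cv2.imwrite(f'pics/{f}.png',c['image']); pickle.dump(c,open(f'pics/{f}.pkl','wb')); return c
def load(f): return pickle.load(open(f'pics/{f}.pkl','rb'))
def KD(c): return np.array([[c['fx'],0,c['cx']],[0,c['fy'],c['cy']],[0,0,1.]]),np.array(c['dist_coeffs'],float)
def ray(c,u,v):
    K,D=KD(c); x,y=cv2.undistortPoints(np.array([[[u,v]]],float),K,D)[0,0]
    T=np.array(c['world_to_cam']); R=T[:3,:3]; return -R.T@T[:3,3], R.T@np.array([x,-y,-1.])
def onz(c,u,v,z):
    o,d=ray(c,u,v); return o+d*(z-o[2])/d[2]
def proj(c,P):
    K,D=KD(c); T=np.array(c['world_to_cam']); Q=(T[:3,:3]@np.atleast_2d(P).T).T+T[:3,3]
    return cv2.projectPoints(Q*[1,-1,-1],np.zeros(3),np.zeros(3),K,D)[0][:,0]
def crop(c,u0,v0,w,h,s,f): cv2.imwrite(f'pics/{f}.png',cv2.resize(c['image'][v0:v0+h,u0:u0+w],None,fx=s,fy=s,interpolation=cv2.INTER_CUBIC))
E
python3 -c "
from h import *
a=snap('top','top0');b=snap('scene','scene0')
cv2.imwrite('pics/both.png',cv2.resize(np.vstack([a['image'],b['image']]),(450,600)) if 0 else np.hstack([cv2.resize(a['image'],(400,300)),cv2.resize(b['image'],(400,300))]))
for c in(a,b): print(ray(c,256,192),c['fx'])
print(get_state())"
```

```text
pics
(array([0.35966758, 0.03885102, 1.28989518]), array([ 0.10661746, -0.00967501, -0.99436267])) 439.23495383569895
(array([-0.3809085 ,  0.54778585,  0.71595626]), array([ 0.72917523, -0.43590436, -0.52790065])) 488.29318168160336
{'clock': 0.1, 'joint_pos': array([-1.43159953e+00,  3.13938344e-01,  4.50806365e-02,  1.30361248e+00,
       -2.74262802e-06,  1.43117486e+00]), 'qvel': array([ 0.00022822, -0.00143426,  0.00343304,  0.0004771 ,  0.00120747,
       -0.00027471]), 'tau': array([ 2.19144815e-03, -4.81725705e+01,  2.99243993e+01,  1.27527575e-02,
       -9.94292895e-05,  2.94282172e-07]), 'tcp_pos': array([ 0.15816407, -0.55233401,  0.23048574]), 'orientation': array([-8.36929023e-04,  9.90297928e-01,  1.38957959e-01, -1.19360401e-06]), 'wrist_force': array([-0.02965939, -0.84806247,  0.21117326]), 'ft_torque': array([-0.02328302,  0.03630882,  0.05531479]), 'grip_force': 0.0, 'finger_gap': 0.08542608157007502}
```

View pics/top0.png

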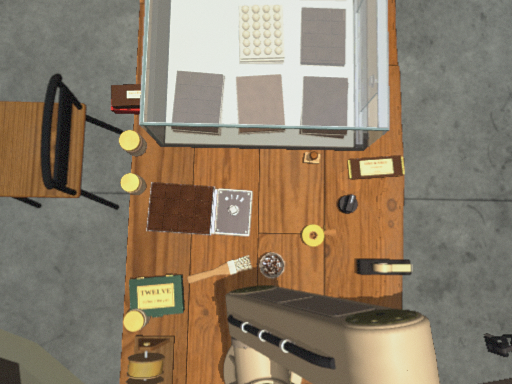

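View pics/scene0.png

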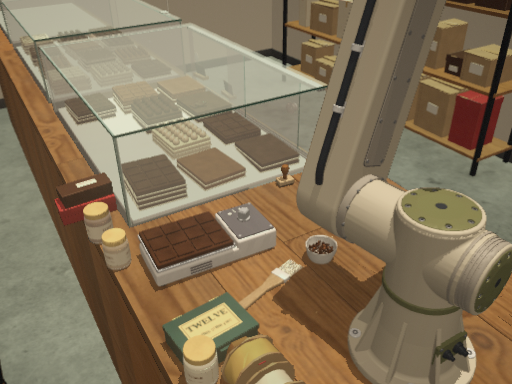

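The top view shows the knob near (348,204) and the shaker's panel near (234,211). The glass case lies beyond row 150.

```bash
python3 -c "
from h import *
a=load('top0')
A=cv2.resize(a['image'][180:244,205:265],None,fx=6.5,fy=6.5,interpolation=cv2.INTER_CUBIC)
B=cv2.resize(a['image'][180:244,320:380],None,fx=6.5,fy=6.5,interpolation=cv2.INTER_CUBIC)
cv2.imwrite('pics/c1.png',np.hstack([A,B]))
print(onz(a,348,204,.05),onz(a,234,211,.084),onz(a,265,128,.3),onz(a,265,150,.0))"
```

```text
[ 0.463326   -0.23505094  0.05      ] [0.43540121 0.08653519 0.084     ] [0.61464855 0.01111255 0.3       ] [0.62468077 0.00166469 0.        ]
```

View pics/c1.png

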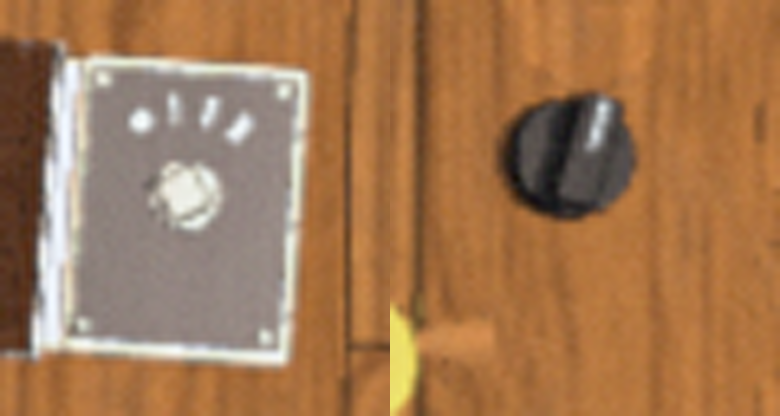

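```bash
python3 -c "
from h import *
a=load('top0')
f=lambda u,v,z,ox=205:onz(a,ox+(u+.5)/6.5-.5,180+(v+.5)/6.5-.5,z)
k=lambda u,v,z:f(u-390,v,z,320)
for n,p in dict(sp=f(187,194,.084),dot=f(141,121,.06),t3=f(240,127,.06),TL=f(74,60,.06),TR=f(308,70,.06),BL=f(66,345,.06),BR=f(288,365,.06)).items(): print(n,p.round(4))
P=[f(*q,.06)[:2] for q in [(74,60),(308,70),(288,365),(66,345)]]
yaw=[np.arctan2(*(P[0]-P[3])[::-1]),np.arctan2(*(P[1]-P[2])[::-1])];print('yaw',yaw)
print('knob skirt',k(570,155,.024),'ptr',k(603,98,.052),'bar',k(588,150,.052))
print(proj(a,[0.43,.09,.084]))"
```

```text
sp [0.4397 0.0884 0.084 ]
dot [0.4725 0.11   0.06  ]
t3 [0.4707 0.0672 0.06  ]
TL [0.4984 0.1396 0.06  ]
TR [0.496  0.0383 0.06  ]
BL [0.3758 0.1395 0.06  ]
BR [0.3689 0.0445 0.06  ]
yaw [np.float64(0.0009887249389973075), np.float64(-0.048279089106210496)]
knob skirt [ 0.46713722 -0.23868168  0.024     ] ptr [ 0.49003052 -0.24719091  0.052     ] bar [ 0.46709562 -0.2404351   0.052     ]
[[232.68832698 212.94580455]]
```

Emit:
{"op": "send_rows", "data": {
  "increments": [
    {"dz": 2,"dx": 1.5,"dy": 2,"roll": 1.3,"claw": 1},
    {"dz": 4,"dx": 3,"dy": 4,"roll": 2.6,"claw": 1},
    {"dz": 4,"dx": 4.5,"dy": 6,"roll": 3.9,"claw": 1},
    {"dz": 4,"dx": 6,"dy": 8,"roll": 5.2,"claw": 1},
    {"dz": 4,"dx": 7.5,"dy": 10,"roll": 6.5,"claw": 1}
  ]
}}

```text
clock: 0.72
tcp_pos: [0.329, -0.3248, 0.3309]
orientation: [0.0, 0.828, 0.561, 0.0]
wrist_force: [0.8, -0.2, 0.9]
finger_gap: 0.0853
grip_force: 0.0
```

Emit:
{"op": "send_rows", "data": {
  "increments": [
    {"dx": 1,"dy": 2,"roll": 1.3,"claw": 1},
    {"dx": 2,"dy": 4,"roll": 2.6,"claw": 1},
    {"dx": 3,"dy": 6,"roll": 3.9,"claw": 1},
    {"dx": 4,"dy": 8,"roll": 5.2,"claw": 1},
    {"dx": 4,"dy": 10,"roll": 6.5,"claw": 1}
  ]
}}

```text
schema error: expected keys dx, dy, dz, roll, claw
```

Emit:
{"op": "send_rows", "data": {
  "increments": [
    {"dy": 2,"roll": 1.3,"claw": 1},
    {"dy": 4,"roll": 2.6,"claw": 1},
    {"dy": 6,"roll": 3.9,"claw": 1},
    {"dy": 6.5,"roll": 5.2,"claw": 1},
    {"dy": 6.5,"roll": 5.5,"claw": 1}
  ]
}}

```text
schema error: expected keys dx, dy, dz, roll, claw
```

```bash
python3 -c "
from h import *
w=snap('wrist','w0');s=get_state();print(s['tcp_pos'],s['orientation'],s['joint_pos'],s['qvel'].round(3))
print(ray(w,256,192),w['fx'],proj(w,[[.4397,.0884,.084],[.4725,.11,.06]]))"
```

```text
[ 0.33213113 -0.3186646   0.33139768] [-5.32297525e-04  8.24165046e-01  5.66344910e-01  2.26651670e-03] [-0.94242343  0.0787242  -0.00296456  1.49005256  0.00455947  0.99503498] [-0.092  0.018  0.024 -0.002 -0.042  0.081]
(array([ 0.35914492, -0.24934491,  0.47187063]), array([-0.11729337, -0.31894741, -0.94083493])) 344.0524041609862 [[ 204.4994435  -250.9166925 ]
 [ 228.09389758 -255.85428125]]
```

View pics/w0.png

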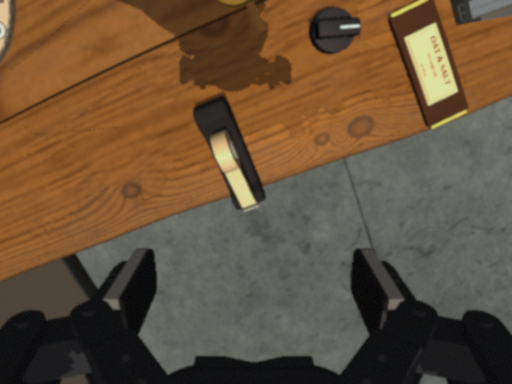

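The wrist view shows the knob at (333,29) with its pointer facing right, and a sealer gadget at (230,155). Next I repeat the two moves with every key filled in.

Emit:
{"op": "send_rows", "data": {
  "increments": [
    {"dx": 1,"dy": 2,"dz": 0,"roll": 1.3,"claw": 1},
    {"dx": 2,"dy": 4,"dz": 0,"roll": 2.6,"claw": 1},
    {"dx": 3,"dy": 6,"dz": 0,"roll": 3.9,"claw": 1},
    {"dx": 4,"dy": 8,"dz": 0,"roll": 5.2,"claw": 1},
    {"dx": 4,"dy": 10,"dz": 0,"roll": 6.5,"claw": 1}
  ]
}}

```text
clock: 1.4
tcp_pos: [0.4291, -0.0746, 0.3298]
orientation: [-0.0, 0.497, 0.868, 0.0]
wrist_force: [0.3, 1.5, -0.4]
finger_gap: 0.0855
grip_force: 0.0
```

Emit:
{"op": "send_rows", "data": {
  "increments": [
    {"dx": 0,"dy": 2,"dz": 0,"roll": 1.3,"claw": 1},
    {"dx": 0,"dy": 4,"dz": 0,"roll": 2.6,"claw": 1},
    {"dx": 0,"dy": 6,"dz": 0,"roll": 3.9,"claw": 1},
    {"dx": 0,"dy": 6.5,"dz": 0,"roll": 5.2,"claw": 1},
    {"dx": 0,"dy": 6.5,"dz": 0,"roll": 5.5,"claw": 1}
  ]
}}

```text
clock: 2.02
tcp_pos: [0.4276, 0.0875, 0.3302]
orientation: [-0.0, 0.137, 0.991, 0.0]
wrist_force: [0.6, -0.6, -0.0]
finger_gap: 0.0854
grip_force: 0.0
```

Emit:
{"op": "send_rows", "data": {
  "increments": [
    {"dx": 0,"dy": 0,"dz": 0,"roll": 0,"claw": 1},
    {"dx": 0,"dy": 0,"dz": 0,"roll": 0,"claw": 1},
    {"dx": 0,"dy": 0,"dz": 0,"roll": 0,"claw": 1},
    {"dx": 0,"dy": 0,"dz": 0,"roll": 0,"claw": 1},
    {"dx": 0,"dy": 0,"dz": 0,"roll": 0,"claw": 1}
  ]
}}

```text
clock: 2.65
tcp_pos: [0.4282, 0.086, 0.3306]
orientation: [0.0, 0.14, 0.99, 0.0]
wrist_force: [0.7, -0.3, 0.8]
finger_gap: 0.0854
grip_force: 0.0
```

```bash
python3 -c "
from h import *
w=snap('wrist','w1');s=get_state();print(s['tcp_pos'],s['orientation'],s['joint_pos'],s['qvel'].round(3))
p=proj(w,[[.4397,.0884,.084],[.4725,.11,.06]]);print(p)
u,v=p[0].astype(int);u=int(np.clip(u-80,0,352));v=int(np.clip(v-60,0,264));print(u,v);crop(w,u,v,160,120,5,'w1c')"
```

```text
[0.42811647 0.08603042 0.33060036] [5.24502164e-06 1.39594575e-01 9.90208742e-01 4.74796189e-05] [ 1.40020143e-02  3.18055014e-02 -5.50625938e-02  1.48390329e+00
  9.22249999e-05  2.94105953e-01] [ 0.002 -0.    -0.001  0.002 -0.    -0.002]
[[258.14597562 152.54238584]
 [281.77386477 168.18080573]]
178 92
```

View pics/w1c.png

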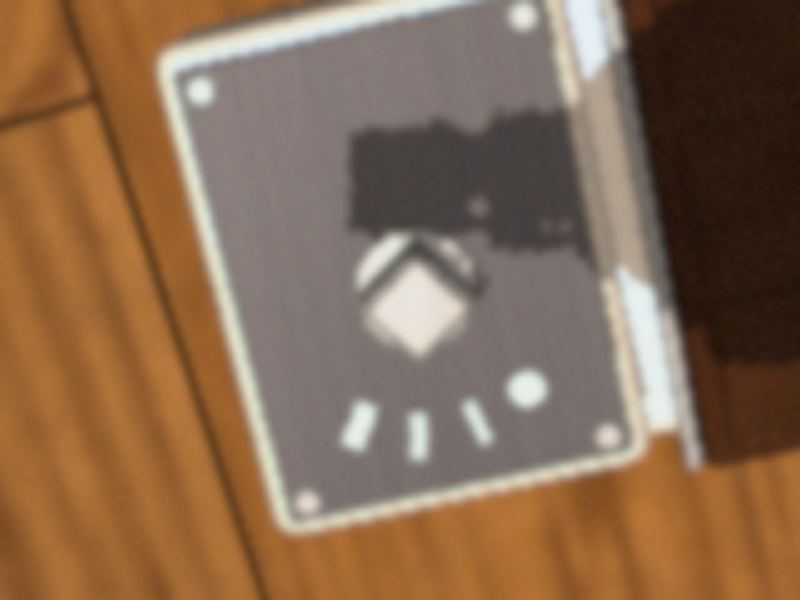

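```bash
python3 -c "
from h import *
from scipy.optimize import least_squares
w=load('w1')
f=lambda u,v,z:onz(w,178+(u+.5)/5-.5,92+(v+.5)/5-.5,z)[:2]
s=f(418,307,.084);print('sp',s)
m=[f(*q,.0605) for q in [(526,389),(478,424),(419,437),(359,428)]]
for q in m: d=q-s; print(q.round(4),np.hypot(*d),np.arctan2(d[1],d[0]))
# fit centre + rest yaw with ticks known radius 38
A=[0,.4,.8,1.2]
r=least_squares(lambda x:np.concatenate([x[:2]+x[3]*np.array([np.cos(x[2]-t),np.sin(x[2]-t)])-q for t,q in zip(A,m)]),[*s,.55,.038]);print('fit',r.x,abs(r.fun).max())
P=[f(*q,.06) for q in [(163,60),(290,530),(640,450)]];print('corners',P,np.arctan2(*(P[1]-P[0])[::-1]),np.arctan2(*(P[1]-P[2])[::-1])+np.pi/2)
R=[f(*q,.084) for q in[(417,258),(368,305),(418,357),(468,308)]];print('sq',[np.arctan2(*(R[j]-R[i])[::-1]) for i,j in((0,1),(1,2),(2,3),(3,0))])
print(np.linalg.norm(R[0]-R[1]))
"
```

```text
sp [0.44119276 0.0916417 ]
[0.4742 0.1108] 0.03820406784679642 0.526215953261962
[0.4797 0.097 ] 0.03891641730208998 0.137825760679752
[0.479  0.0819] 0.03900536978379711 -0.25310384969468863
[0.4725 0.0681] 0.03921470300175909 -0.6448912413668478
fit [0.44214554 0.09080184 0.56023947 0.03793664] 0.000143958596800553
corners [array([0.37272196, 0.04901476]), array([0.49405495, 0.0434136 ]), array([0.497805 , 0.1345277])] -0.04613075595571406 -0.04113452133832385
sq [np.float64(-1.0742696119291297), np.float64(0.473120674263535), np.float64(2.087045122901873), np.float64(-2.6303301104921033)]
0.015743291693238185
```

Emit:
{"op": "send_rows", "data": {
  "increments": [
    {"dx": 0.4,"dy": -2.4,"dz": -1,"roll": 0,"claw": 1},
    {"dx": 0.8,"dy": -4.8,"dz": -2,"roll": 0,"claw": 1},
    {"dx": 1.2,"dy": -7.2,"dz": -3,"roll": 0,"claw": 1},
    {"dx": 1.6,"dy": -9.6,"dz": -4,"roll": 0,"claw": 1},
    {"dx": 1.6,"dy": -12,"dz": -5,"roll": 0,"claw": 1}
  ]
}}

```text
clock: 3.32
tcp_pos: [0.4681, -0.2017, 0.2108]
orientation: [0.0, 0.139, 0.99, -0.0]
wrist_force: [1.1, -0.5, 1.1]
finger_gap: 0.0854
grip_force: 0.0
```

Emit:
{"op": "send_rows", "data": {
  "increments": [
    {"dx": 0,"dy": -1,"dz": -0.5,"roll": 0,"claw": 1},
    {"dx": 0,"dy": -1,"dz": -0.5,"roll": 0,"claw": 1},
    {"dx": 0,"dy": -1,"dz": -0.5,"roll": 0,"claw": 1},
    {"dx": 0,"dy": -1,"dz": -0.5,"roll": 0,"claw": 1},
    {"dx": 0,"dy": -1,"dz": -0.5,"roll": 0,"claw": 1}
  ]
}}

```text
clock: 3.95
tcp_pos: [0.4681, -0.2238, 0.1998]
orientation: [0.001, 0.139, 0.99, -0.0]
wrist_force: [0.1, 0.6, -0.4]
finger_gap: 0.0854
grip_force: 0.0
```

```bash
python3 -c "
from h import *
w=snap('wrist','w2');s=get_state();print(s['tcp_pos'],s['orientation'])
p=proj(w,[[.467,-.239,.052],[.49,-.247,.052]]);print(p)
u,v=p[0].astype(int);u=int(np.clip(u-100,0,312));v=int(np.clip(v-75,0,234));print(u,v);crop(w,u,v,200,150,4,'w2c')"
```

```text
[ 0.46807045 -0.22390248  0.1996609 ] [ 5.06567214e-04  1.38715504e-01  9.90332127e-01 -1.74383183e-04]
[[236.33614943 170.20613775]
 [235.20853106 196.26228238]]
136 95
```

View pics/w2c.png

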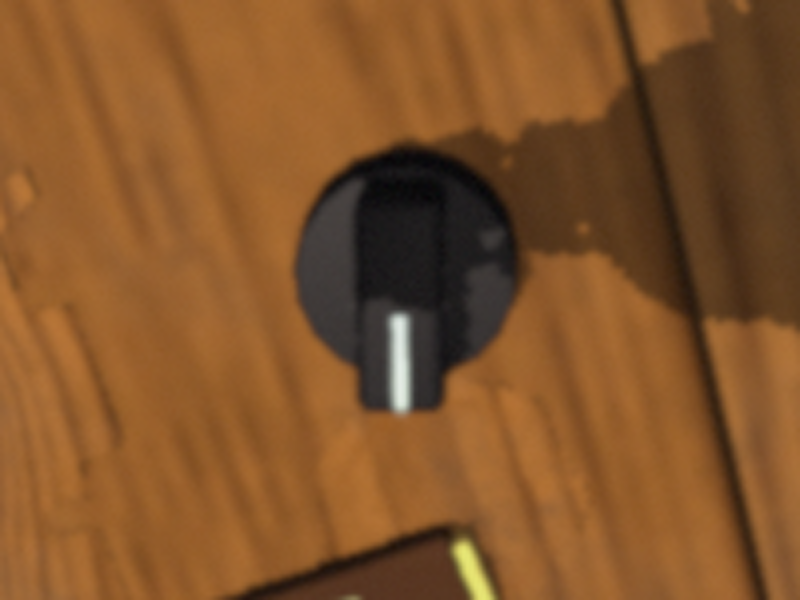

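```bash
python3 -c "
from h import *
w=load('w2')
f=lambda u,v,z:onz(w,136+(u+.5)/4-.5,95+(v+.5)/4-.5,z)[:2]
a,b,c,d=f(401,407,.052),f(402,202,.052),f(400,407,.052),f(400,315,.052)
print(a,b,np.linalg.norm(a-b),(a+b)/2,np.arctan2(*(a-b)[::-1]),np.arctan2(*(c-d)[::-1]))
L=f(296,262,.024);R=f(518,262,.024);print('skirt',(L+R)/2,np.linalg.norm(L-R))
print(a-.025*(a-b)/np.linalg.norm(a-b))
s=get_state();q=s['orientation'];print(2*np.arctan2(q[2],q[1])-np.pi)
"
```

```text
[ 0.49026673 -0.24645638] [ 0.44558462 -0.23273767] 0.046740710762446736 [ 0.46792568 -0.23959703] -0.2978930390121785 -0.2939030242399325
skirt [ 0.46517029 -0.23883412] 0.05275655528840646
[ 0.4663678  -0.23911872]
-0.27832856269958084
```

Emit:
{"op": "send_rows", "data": {
  "increments": [
    {"dx": -0.05,"dy": -0.6,"dz": -1,"roll": -0.1,"claw": 1},
    {"dx": -0.05,"dy": -0.6,"dz": -2.5,"roll": -0.1,"claw": 1},
    {"dx": -0.05,"dy": -0.6,"dz": -4,"roll": -0.1,"claw": 1},
    {"dx": -0.05,"dy": -0.6,"dz": -5,"roll": -0.1,"claw": 1},
    {"dx": -0.05,"dy": -0.6,"dz": -5,"roll": -0.1,"claw": 1}
  ]
}}

```text
clock: 4.62
tcp_pos: [0.4651, -0.2382, 0.0725]
orientation: [-0.002, 0.146, 0.989, 0.001]
wrist_force: [0.3, -0.7, -0.2]
finger_gap: 0.0854
grip_force: 0.0
```

Emit:
{"op": "send_rows", "data": {
  "increments": [
    {"dx": 0,"dy": 0,"dz": -0.6,"roll": 0,"claw": 0.3},
    {"dx": 0,"dy": 0,"dz": -1.2,"roll": 0,"claw": -0.1},
    {"dx": 0,"dy": 0,"dz": -1.8,"roll": 0,"claw": -0.1},
    {"dx": 0,"dy": 0,"dz": -1.8,"roll": 0,"claw": -0.1},
    {"dx": 0,"dy": 0,"dz": -1.8,"roll": 0,"claw": -0.1}
  ]
}}

```text
clock: 5.25
tcp_pos: [0.4665, -0.2397, 0.0291]
orientation: [0.0, 0.146, 0.989, 0.0]
wrist_force: [-0.3, -0.9, 0.3]
finger_gap: 0.0382
grip_force: 0.0
```

```bash
python3 -c "
from h import *
s=get_state();print(s);q=s['orientation'];print(2*np.arctan2(q[2],q[1])-np.pi)"
```

```text
{'clock': 5.25, 'joint_pos': array([-6.27757226e-01,  3.69122248e-01, -4.06464388e-01,  7.95274484e-01,
        1.50726379e-04, -3.34039919e-01]), 'qvel': array([ 0.00145431, -0.00740025,  0.00878469, -0.00075203, -0.00114274,
        0.00110924]), 'tau': array([ 1.39239224e-02, -4.49528039e+01,  2.37631506e+01,  2.92493479e-02,
        1.88075787e-04, -1.68332207e-05]), 'tcp_pos': array([ 0.46654562, -0.23966424,  0.0290698 ]), 'orientation': array([6.13907415e-06, 1.46331330e-01, 9.89235632e-01, 8.18013400e-05]), 'wrist_force': array([-0.284923  , -0.89982336,  0.26624587]), 'ft_torque': array([0.0134642 , 0.01367255, 0.02652771]), 'grip_force': 0.0, 'finger_gap': 0.03823850541100289}
-0.29371731201987883
```

Emit:
{"op": "send_rows", "data": {
  "grip_force": 70,
  "increments": [
    {"dx": 0,"dy": 0,"dz": 0,"roll": 0,"claw": -1},
    {"dx": 0,"dy": 0,"dz": 0,"roll": 0,"claw": -1},
    {"dx": 0,"dy": 0,"dz": 0,"roll": 0,"claw": -1},
    {"dx": 0,"dy": 0,"dz": 0,"roll": 0,"claw": -1},
    {"dx": 0,"dy": 0,"dz": 0,"roll": 0,"claw": -1}
  ]
}}

```text
clock: 5.88
tcp_pos: [0.4671, -0.2401, 0.0298]
orientation: [0.001, 0.146, 0.989, -0.0]
wrist_force: [-0.1, -0.1, 5.5]
finger_gap: 0.0187
grip_force: 69.1
```

```bash
python3 -c "
from h import *
s=get_state();print(s['tcp_pos'],s['wrist_force'],s['grip_force'],s['finger_gap']);q=s['orientation'];print(2*np.arctan2(q[2],q[1])-np.pi)"
```

```text
[ 0.46711517 -0.24006447  0.02980342] [-0.10314862 -0.07300319  5.51317481] 69.09520268440247 0.0187123886111351
-0.2936503871612657
```

Emit:
{"op": "send_rows", "data": {
  "increments": [
    {"dx": 0,"dy": 0,"dz": 1,"roll": 0,"claw": -1},
    {"dx": 0,"dy": 0,"dz": 3,"roll": 0,"claw": -1},
    {"dx": 0,"dy": 1.5,"dz": 5,"roll": 0.7,"claw": -1},
    {"dx": 0,"dy": 3.5,"dz": 5.2,"roll": 1.7,"claw": -1},
    {"dx": 0,"dy": 5.5,"dz": 5.2,"roll": 2.7,"claw": -1}
  ]
}}

```text
clock: 6.5
tcp_pos: [0.4668, -0.1012, 0.1599]
orientation: [0.001, -0.043, 0.999, -0.0]
wrist_force: [0.1, -0.1, -1.2]
finger_gap: 0.019
grip_force: 68.4
```

Emit:
{"op": "send_rows", "data": {
  "increments": [
    {"dx": 0,"dy": 2,"dz": 0,"roll": 1,"claw": -1},
    {"dx": -0.5,"dy": 4,"dz": 0,"roll": 2,"claw": -1},
    {"dx": -1,"dy": 6,"dz": 0,"roll": 3,"claw": -1},
    {"dx": -1,"dy": 7.7,"dz": 0,"roll": 3.4,"claw": -1},
    {"dx": -1,"dy": 7.7,"dz": 0,"roll": 3.4,"claw": -1}
  ]
}}

```text
clock: 7.12
tcp_pos: [0.4405, 0.0927, 0.1587]
orientation: [-0.0, -0.278, 0.961, 0.0]
wrist_force: [-0.4, 0.1, -1.5]
finger_gap: 0.0188
grip_force: 68.7
```

Emit:
{"op": "send_rows", "data": {
  "increments": [
    {"dx": 0,"dy": 0,"dz": 0,"roll": 0,"claw": -1},
    {"dx": 0,"dy": 0,"dz": 0,"roll": 0,"claw": -1},
    {"dx": 0,"dy": 0,"dz": 0,"roll": 0,"claw": -1},
    {"dx": 0,"dy": 0,"dz": 0,"roll": 0,"claw": -1},
    {"dx": 0,"dy": 0,"dz": 0,"roll": 0,"claw": -1}
  ]
}}

```text
clock: 7.75
tcp_pos: [0.4416, 0.0901, 0.159]
orientation: [0.0, -0.275, 0.961, 0.0]
wrist_force: [0.7, -0.6, -1.4]
finger_gap: 0.0188
grip_force: 68.7
```

```bash
python3 -c "
from h import *
w=snap('wrist','w3');s=get_state();print(s['tcp_pos'],s['orientation'],s['finger_gap'],s['wrist_force']);q=s['orientation'];y=2*np.arctan2(q[2],q[1])-np.pi;print(y)
t=s['tcp_pos'];e=np.array([np.cos(y),np.sin(y),0]);p=proj(w,[t+[0,0,.023],t+.025*e+[0,0,.016],t+.025*e+[0,0,.023],t-[0,0,.029]+.028*e,[.4417,.0912,.084]]);print(p)
u,v=p[0].astype(int);u=int(np.clip(u-100,0,312));v=int(np.clip(v-75,0,234));print(u,v);crop(w,u,v,200,150,4,'w3c')"
```

```text
[0.44152061 0.0901567  0.15905581] [ 8.28275975e-06 -2.75151190e-01  9.61400967e-01  4.81986829e-05] 0.019143333655171502 [ 0.71565753 -0.6101566  -0.89834817]
0.5574939184623853
[[254.01243282 282.2149406 ]
 [253.92629757 320.08448112]
 [253.94712201 331.09158926]
 [253.81862502 270.72328126]
 [254.95999241 197.63486692]]
154 207
```

View pics/w3c.png

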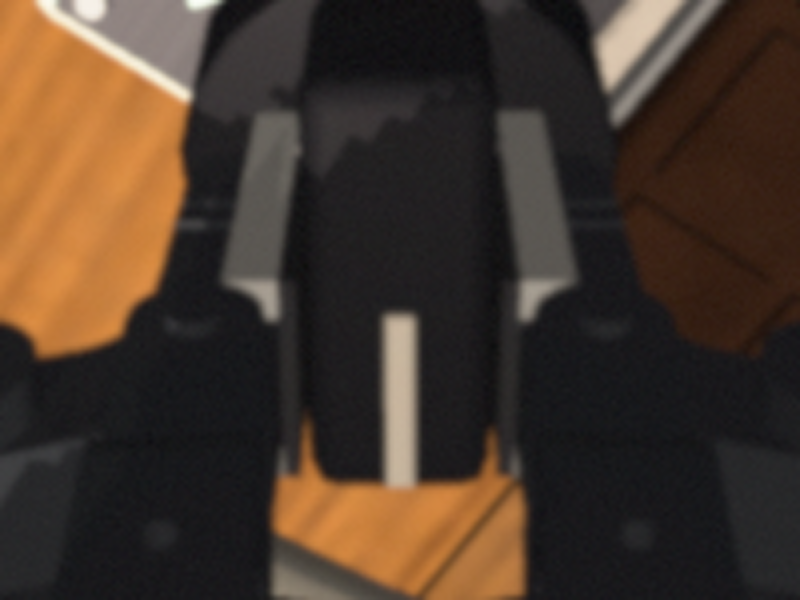

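The wrist crop shows the bar in the pads with its tip at (400,482) in the crop, about 1.3 mm back along the bar. The bar is centred across the pads. I'll correct for that and start lowering.

Emit:
{"op": "send_rows", "data": {
  "increments": [
    {"dx": 0.05,"dy": 0.07,"dz": -0.5,"roll": 0,"claw": -1},
    {"dx": 0.05,"dy": 0.07,"dz": -1,"roll": 0,"claw": -1},
    {"dx": 0.05,"dy": 0.07,"dz": -1.6,"roll": 0,"claw": -1},
    {"dx": 0.05,"dy": 0.07,"dz": -1.6,"roll": 0,"claw": -1},
    {"dx": 0.05,"dy": 0.07,"dz": -1.6,"roll": 0,"claw": -1}
  ]
}}

```text
clock: 8.43
tcp_pos: [0.4426, 0.0922, 0.1189]
orientation: [-0.0, -0.275, 0.961, 0.0]
wrist_force: [0.4, -1.2, -0.2]
finger_gap: 0.0185
grip_force: 68.6
```

Emit:
{"op": "send_rows", "data": {
  "increments": [
    {"dx": 0,"dy": 0,"dz": -0.1,"roll": 0,"claw": -1},
    {"dx": 0,"dy": 0,"dz": -0.2,"roll": 0,"claw": -1},
    {"dx": 0,"dy": 0,"dz": -0.3,"roll": 0,"claw": -1},
    {"dx": 0,"dy": 0,"dz": -0.4,"roll": 0,"claw": -1},
    {"dx": 0,"dy": 0,"dz": -0.4,"roll": 0,"claw": -1}
  ]
}}

```text
clock: 9.05
tcp_pos: [0.4423, 0.0914, 0.1104]
orientation: [-0.0, -0.275, 0.961, -0.001]
wrist_force: [-6.0, -2.4, 14.7]
finger_gap: 0.0182
grip_force: 70.9
```

Emit:
{"op": "send_rows", "data": {
  "increments": [
    {"dx": -0.02,"dy": -0.01,"dz": 0,"roll": 0,"claw": -1},
    {"dx": -0.04,"dy": -0.02,"dz": 0,"roll": 0,"claw": -1},
    {"dx": -0.04,"dy": -0.02,"dz": -0.05,"roll": 0,"claw": -1},
    {"dx": -0.04,"dy": -0.02,"dz": -0.1,"roll": 0,"claw": -1},
    {"dx": -0.04,"dy": -0.02,"dz": -0.1,"roll": 0,"claw": -1}
  ]
}}

```text
clock: 9.68
tcp_pos: [0.4411, 0.0913, 0.1065]
orientation: [-0.0, -0.275, 0.961, -0.0]
wrist_force: [-2.0, -2.0, 0.8]
finger_gap: 0.0185
grip_force: 69.6
```

Vertical force is gone, so it is entering the bore. Continuing down.

Emit:
{"op": "send_rows", "data": {
  "increments": [
    {"dx": -0.01,"dy": -0.01,"dz": -0.1,"roll": 0,"claw": -1},
    {"dx": -0.01,"dy": -0.01,"dz": -0.2,"roll": 0,"claw": -1},
    {"dx": -0.01,"dy": -0.01,"dz": -0.3,"roll": 0,"claw": -1},
    {"dx": -0.01,"dy": -0.01,"dz": -0.3,"roll": 0,"claw": -1},
    {"dx": -0.01,"dy": -0.01,"dz": -0.3,"roll": 0,"claw": -1}
  ]
}}

```text
clock: 10.3
tcp_pos: [0.441, 0.0914, 0.0985]
orientation: [-0.001, -0.275, 0.961, 0.0]
wrist_force: [-2.0, -2.3, -2.7]
finger_gap: 0.0187
grip_force: 69.1
```

Emit:
{"op": "send_rows", "data": {
  "increments": [
    {"dx": -0.02,"dy": -0.02,"dz": -0.06,"roll": 0,"claw": -1},
    {"dx": -0.02,"dy": -0.02,"dz": -0.12,"roll": 0,"claw": -1},
    {"dx": -0.02,"dy": -0.02,"dz": -0.18,"roll": 0,"claw": -1},
    {"dx": -0.02,"dy": -0.02,"dz": -0.2,"roll": 0,"claw": -1},
    {"dx": -0.02,"dy": -0.02,"dz": -0.2,"roll": 0,"claw": -1}
  ]
}}

```text
clock: 10.92
tcp_pos: [0.4412, 0.0909, 0.0941]
orientation: [0.0, -0.275, 0.961, -0.0]
wrist_force: [-2.4, -1.7, -0.6]
finger_gap: 0.0185
grip_force: 69.4
```

Emit:
{"op": "send_rows", "data": {
  "increments": [
    {"dx": 0,"dy": 0,"dz": -0.03,"roll": 0,"claw": -1},
    {"dx": 0,"dy": 0,"dz": -0.06,"roll": 0,"claw": -1},
    {"dx": 0,"dy": 0,"dz": -0.09,"roll": 0,"claw": -1},
    {"dx": 0,"dy": 0,"dz": -0.09,"roll": 0,"claw": -1},
    {"dx": 0,"dy": 0,"dz": -0.09,"roll": 0,"claw": -1}
  ]
}}

```text
clock: 11.55
tcp_pos: [0.4413, 0.0909, 0.0936]
orientation: [0.001, -0.275, 0.961, -0.0]
wrist_force: [-7.9, -2.5, 17.4]
finger_gap: 0.0186
grip_force: 71.8
```

Contact is at TCP z 0.0936, so the underside is at about 0.064: it is seated on the collar. I'll ease the pressure a little and turn clockwise with a firmer grip. The total turn is about 1.3 rad, which is 1.2 plus the slack.

Emit:
{"op": "send_rows", "data": {
  "grip_force": 90,
  "increments": [
    {"dx": -0.02,"dy": 0,"dz": 0.03,"roll": 0,"claw": -1},
    {"dx": -0.02,"dy": -0.01,"dz": 0.04,"roll": -0.7,"claw": -1},
    {"dx": -0.02,"dy": -0.01,"dz": 0.04,"roll": -1.5,"claw": -1},
    {"dx": -0.02,"dy": -0.02,"dz": 0.04,"roll": -2.3,"claw": -1},
    {"dx": -0.02,"dy": -0.02,"dz": 0.04,"roll": -3.1,"claw": -1}
  ]
}}

```text
clock: 12.18
tcp_pos: [0.4411, 0.0911, 0.0937]
orientation: [0.001, -0.061, 0.998, 0.001]
wrist_force: [-3.4, 1.2, 7.3]
finger_gap: 0.0182
grip_force: 88.1
```

```bash
cat > st.py <<'E'
from h import *
s=get_state();q=s['orientation'];y=2*np.arctan2(q[2],q[1]);y=(y+np.pi/2)%np.pi-np.pi/2
print(s['clock'],s['tcp_pos'].round(4),'yaw',round(y,4),s['wrist_force'].round(2),s['ft_torque'].round(3),s['joint_pos'].round(3),s['grip_force'])
E
python3 st.py
```

```text
12.175 [0.4411 0.0911 0.0937] yaw 0.1221 [-3.38  1.2   7.25] [0.178 0.831 0.081] [ 0.024  0.168 -0.5    0.901  0.002 -0.098] 88.13024640083313
```

Emit:
{"op": "send_rows", "data": {
  "increments": [
    {"dx": 0,"dy": -0.01,"dz": 0,"roll": -0.7,"claw": -1},
    {"dx": 0,"dy": -0.01,"dz": 0,"roll": -1.4,"claw": -1},
    {"dx": 0,"dy": -0.01,"dz": 0,"roll": -2.1,"claw": -1},
    {"dx": 0,"dy": -0.02,"dz": 0,"roll": -2.8,"claw": -1},
    {"dx": 0,"dy": -0.02,"dz": 0,"roll": -3.5,"claw": -1}
  ]
}}

```text
clock: 12.8
tcp_pos: [0.4411, 0.0914, 0.0937]
orientation: [0.001, 0.182, 0.983, 0.002]
wrist_force: [-3.5, 3.9, 7.1]
finger_gap: 0.0182
grip_force: 88.2
```

```bash
python3 st.py
```

```text
12.8 [0.4411 0.0914 0.0937] yaw -0.3654 [-3.46  3.91  7.12] [0.772 0.771 0.149] [ 0.023  0.167 -0.501  0.901  0.003  0.389] 88.22648048400879
```

Emit:
{"op": "send_rows", "data": {
  "increments": [
    {"dx": 0,"dy": 0,"dz": 0,"roll": -0.7,"claw": -1},
    {"dx": 0,"dy": -0.01,"dz": 0,"roll": -1.4,"claw": -1},
    {"dx": 0,"dy": -0.01,"dz": 0,"roll": -2.1,"claw": -1},
    {"dx": 0,"dy": -0.01,"dz": 0,"roll": -2.4,"claw": -1},
    {"dx": 0,"dy": -0.01,"dz": 0,"roll": -2.4,"claw": -1}
  ]
}}

```text
clock: 13.42
tcp_pos: [0.4411, 0.0916, 0.0937]
orientation: [0.0, 0.342, 0.94, 0.002]
wrist_force: [-3.8, 6.1, 6.5]
finger_gap: 0.018
grip_force: 88.2
```

```bash
python3 st.py
```

```text
13.425 [0.4411 0.0916 0.0937] yaw -0.6973 [-3.75  6.07  6.51] [1.129 0.751 0.092] [ 0.023  0.167 -0.501  0.901  0.004  0.72 ] 88.17361950874329
```

Emit:
{"op": "send_rows", "data": {
  "increments": [
    {"dx": 0,"dy": 0,"dz": 0,"roll": -0.1,"claw": -1},
    {"dx": 0,"dy": 0,"dz": 0,"roll": -0.2,"claw": -1},
    {"dx": 0,"dy": 0,"dz": 0,"roll": -0.3,"claw": -1},
    {"dx": 0,"dy": 0,"dz": 0,"roll": -0.35,"claw": -1},
    {"dx": 0,"dy": 0,"dz": 0,"roll": -0.35,"claw": -1}
  ]
}}

```text
clock: 14.05
tcp_pos: [0.4411, 0.0916, 0.0937]
orientation: [0.0, 0.364, 0.931, 0.002]
wrist_force: [-2.7, 6.1, 7.5]
finger_gap: 0.0184
grip_force: 88.2
```

```bash
python3 st.py; python3 -c "
from h import *
a=snap('top','top5');snap('scene','scene5');w=snap('wrist','w5');A=cv2.resize(a['image'][180:240,205:265],(400,400),interpolation=cv2.INTER_CUBIC)
B=cv2.resize(w['image'][130:384,136:376],(400,424))[:400];cv2.imwrite('pics/c5.png',np.hstack([A,B]))"
```

```text
14.05 [0.4411 0.0916 0.0937] yaw -0.7459 [-2.73  6.09  7.45] [1.147 0.705 0.156] [ 0.023  0.167 -0.501  0.901  0.005  0.769] 88.17002892494202
```

View pics/c5.png

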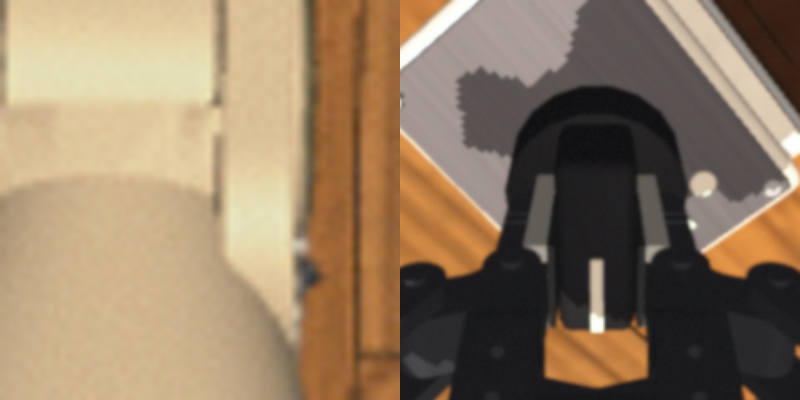

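The arm hides the top view. In the wrist half the bar is still centred and upright in the pads (tip at about (597,328) in the composite), so it has not slipped. I'll relieve the side load and check the torque average.

Emit:
{"op": "send_rows", "data": {
  "increments": [
    {"dx": -0.01,"dy": 0.02,"dz": 0,"roll": 0,"claw": -1},
    {"dx": -0.02,"dy": 0.04,"dz": 0,"roll": 0,"claw": -1},
    {"dx": -0.02,"dy": 0.05,"dz": 0,"roll": 0,"claw": -1},
    {"dx": -0.02,"dy": 0.05,"dz": 0,"roll": 0,"claw": -1},
    {"dx": -0.02,"dy": 0.05,"dz": 0,"roll": 0,"claw": -1}
  ]
}}

```text
clock: 14.82
tcp_pos: [0.4411, 0.0918, 0.0937]
orientation: [0.001, 0.365, 0.931, 0.001]
wrist_force: [-3.1, 1.8, 6.2]
finger_gap: 0.0182
grip_force: 88.1
```

```bash
cat > avg.py <<'E'
from h import *
L=[]
for i in range(12):
    read_camera('wrist');s=get_state();L.append(np.r_[s['ft_torque'][2],s['wrist_force']])
print(np.mean(L,0).round(4),np.std(L,0).round(3))
E
python3 avg.py; python3 st.py
```

```text
[ 0.1519 -2.1433  1.7026  5.8083] [0.025 0.54  0.48  0.366]
15.425 [0.4411 0.0918 0.0937] yaw -0.7466 [-1.52  1.76  5.53] [0.343 0.469 0.147] [ 0.025  0.167 -0.501  0.9    0.002  0.772] 88.05131793022156
```

Emit:
{"op": "send_rows", "data": {
  "increments": [
    {"dx": 0,"dy": 0,"dz": 0,"roll": -0.2,"claw": -1},
    {"dx": 0,"dy": 0,"dz": 0,"roll": -0.35,"claw": -1},
    {"dx": 0,"dy": 0,"dz": 0,"roll": -0.35,"claw": -1},
    {"dx": 0,"dy": 0,"dz": 0,"roll": -0.35,"claw": -1},
    {"dx": 0,"dy": 0,"dz": 0,"roll": -0.35,"claw": -1}
  ]
}}

```text
clock: 16.05
tcp_pos: [0.441, 0.0918, 0.0938]
orientation: [0.001, 0.387, 0.922, 0.001]
wrist_force: [-2.0, 1.8, 6.1]
finger_gap: 0.0186
grip_force: 88.1
```

```bash
python3 avg.py; python3 st.py
```

```text
[ 0.1336 -2.1198  1.6111  6.1565] [0.031 0.608 0.4   0.351]
16.65 [0.441  0.0918 0.0937] yaw -0.7953 [-2.36  1.73  6.47] [0.316 0.571 0.088] [ 0.025  0.167 -0.501  0.9    0.002  0.821] 88.07660937309265
```

Emit:
{"op": "send_rows", "data": {
  "increments": [
    {"dx": 0,"dy": 0,"dz": 0,"roll": 0.4,"claw": -1},
    {"dx": 0,"dy": 0,"dz": 0,"roll": 0.8,"claw": -1},
    {"dx": 0,"dy": 0,"dz": 0,"roll": 1.2,"claw": -1},
    {"dx": 0,"dy": 0,"dz": 0,"roll": 1.5,"claw": -1},
    {"dx": 0,"dy": 0,"dz": 0,"roll": 1.2,"claw": -1}
  ]
}}

```text
clock: 17.27
tcp_pos: [0.441, 0.0917, 0.0937]
orientation: [0.001, 0.309, 0.951, 0.001]
wrist_force: [-3.7, 1.5, 6.0]
finger_gap: 0.018
grip_force: 88.1
```

```bash
python3 avg.py; python3 st.py
```

```text
[ 0.0791 -2.6247  1.1868  6.4033] [0.029 0.508 0.37  0.554]
17.875 [0.4409 0.0917 0.0937] yaw -0.6281 [-2.37  0.71  5.68] [0.193 0.536 0.077] [ 0.025  0.167 -0.501  0.9    0.002  0.653] 88.09257745742798
```

Emit:
{"op": "send_rows", "data": {
  "increments": [
    {"dx": 0,"dy": 0,"dz": 0,"roll": -0.2,"claw": -1},
    {"dx": 0,"dy": 0,"dz": 0,"roll": -0.35,"claw": -1},
    {"dx": 0,"dy": 0,"dz": 0,"roll": -0.35,"claw": -1},
    {"dx": 0,"dy": 0,"dz": 0,"roll": -0.35,"claw": -1},
    {"dx": 0,"dy": 0,"dz": 0,"roll": -0.35,"claw": -1}
  ]
}}

```text
clock: 18.5
tcp_pos: [0.441, 0.0917, 0.0937]
orientation: [0.001, 0.332, 0.943, 0.001]
wrist_force: [-2.7, 1.2, 5.8]
finger_gap: 0.018
grip_force: 88.1
```

```bash
python3 avg.py; python3 st.py
```

```text
[ 0.0974 -2.3177  1.4154  6.2172] [0.025 0.684 0.415 0.529]
19.1 [0.441  0.0917 0.0937] yaw -0.6768 [-2.83  1.28  5.44] [0.273 0.573 0.118] [ 0.025  0.167 -0.501  0.9    0.002  0.702] 88.09302806854248
```

Emit:
{"op": "send_rows", "data": {
  "increments": [
    {"dx": 0,"dy": 0,"dz": 0,"roll": -0.1,"claw": -1},
    {"dx": 0,"dy": 0,"dz": 0,"roll": -0.25,"claw": -1},
    {"dx": 0,"dy": 0,"dz": 0,"roll": -0.25,"claw": -1},
    {"dx": 0,"dy": 0,"dz": 0,"roll": -0.25,"claw": -1},
    {"dx": 0,"dy": 0,"dz": 0,"roll": -0.25,"claw": -1}
  ]
}}

```text
clock: 19.73
tcp_pos: [0.441, 0.0918, 0.0937]
orientation: [0.001, 0.348, 0.937, 0.001]
wrist_force: [-2.2, 1.2, 6.7]
finger_gap: 0.0182
grip_force: 88.1
```

```bash
python3 avg.py; python3 st.py
```

```text
[ 0.1251 -2.2487  1.2315  6.1238] [0.035 0.496 0.402 0.531]
20.325 [0.441  0.0917 0.0937] yaw -0.7117 [-2.29  1.35  6.38] [0.264 0.638 0.095] [ 0.025  0.167 -0.501  0.9    0.002  0.737] 88.0882465839386
```

The torque rises through its mid value (about 0.115 N m) at yaw ≈ -0.70. That is the third notch's centre, and the knob is being held there, seated and gripped.

```bash
python3 -c "
from h import *
print(hand_in())"
```

```text
the job is handed in; nothing more can be done
None
```

The knob is fitted and seated on the collar, and was handed in still gripped against the spring at the third notch; I judged that angle from the spring torque because the arm hid the ticks.

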